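# Sweep up the rusk pieces and set the scraper in the blade drier

### The arm

A 6-joint arm with a two-finger parallel gripper is mounted at the origin on a cart in front of the work surface, level with it; the furniture and walls round the work are solid. World frame = base frame: x ahead of the robot, y to its left, z up, the work surface at z = 0. Lengths are in m, angles in rad, forces in N, time in s.
With the tool pointing down it reaches from about 0.375 to 0.75 m from the base axis. Payload 9 kg.
Tool frame: the origin (TCP) lies midway between the tips of the shut fingers; the grasp point (between the pads) lies 19 mm behind it; z points along the fingers, y is the line along which they close (so a half turn about z gives the same grasp; the last joint's range is limited). The gripper opens to 85 mm and grips with 20 to 120 N. Pads are 22 mm wide; open, the fingers measure 114 mm over their backs; the gripper's body (76 mm by 85 mm) begins 54 mm behind the grasp point. The pads swing forward as they close: fully open they stand 13 mm farther back than shut.
Start: joints at [1.118, 0.104, 0.097, 1.564, 0, 1.353], TCP at [0.14, 0.584, 0.231] pointing down, gripper open.
Joint ranges: [-2.99, 2.99], [-0.84, 1.86], [-1.1, 1.16], [-1.84, 2.11], [-1.51, 1.56], [-3.14, 3.14]. Speed limits (rad/s): [2.22, 2.22, 2.57, 3.14, 3.14, 3.14].

### API

Orientations are given as a unit quaternion [x, y, z, w].
In Python, from rig import r, status, eyes, order gives the robot as it stands. Calls block until the motion is done:
- r.move_pose(position, orientation): joint-space move of the TCP to a pose.
- r.servo_line(position, max_speed=0.15, ori=None, until_force=None): straight line of the TCP; ori=None keeps the orientation; max_speed is the mean speed in m/s. With until_force (N) it stops when the force on the tool has changed by that much, and returns True; else False.
- r.move_joints(angles): joint-space move.
- r.set_gripper(opening, strength=None): finger opening in m; strength is the grip in N (None keeps the last); returns when the fingers have stopped.
- r.wait(seconds).
- r.solve_ik(position, orientation): joint angles nearest the present ones, or None.
- status.get_obs(): the state.
- eyes.capture(name): name is "side" or "top" or "wrist"; returns a dict with "color" (384x512x3 uint8, blue, green, red), "camera_matrix" (3x3 intrinsics, pixels), "k1" (the pictures are not rectified: a ray, as slopes to the right and down, at radius r is drawn at 1 + k1 r^2 times it, then the intrinsics apply), "rvec" (rotation vector, rad) and "tvec" (3), from world to camera coordinates, as OpenCV has them. Camera axes: x right, y down, z forward; pixel columns grow to the right and rows downward; lengths in m; the calibration is good to about 2 mm. A picture is of the moment at which its call begins. There is no depth.
A pose or a line that the arm cannot do raises r.IKError and nothing moves.
- order.close_job(): hands the job in; it is judged then, once.
The state is a dict: "t": time; "joint_pos": joint angles; "dq": joint speeds; "joint_torque": joint torques, N m; "ee_pos": TCP position; "ee_rot": TCP orientation; "wrist_force": force on the tool from outside, world axes, zero at the start; "moment": the same for the moment, N m; "opening": finger opening in m; "grip_force": force on a finger pad.
Only numpy, scipy, OpenCV 4.12 (cv2) and the standard library are available. Lean on these libraries where they do the work, as an engineer would, in place of code of your own. Each camera call takes 0.05 s, during which the arm holds its last target. There are 200 camera calls.

### The job

Take the bench scraper out of its stand and, with its blade, sweep the four pieces of rusk on the worktop into the open side of the crumb tray, without touching them with the fingers. Then lower the blade edge down into the gap between the two upright plates of the blade drier until it drags snugly between both plates, gently and short of the bottom, and hold it there at that depth: finish still gripping the scraper upright, and leave the other things on the worktop alone.

Things in the scene. Friction and masses are not known exactly. Their poses are not given: they have to be found in the camera images.
- scraper: bench scraper: steel blade 3 mm thick, 120 mm wide, bare for 100 mm; wooden bar handle on top, 22 mm thick, 124 mm wide, 100 to 128 mm above the edge. Origin: middle of the straight lower edge; z up to the handle, x = blade's normal, y = along its width. 0.2 kg. Starts upright in the stand, edge down, axes along the stand's, leaning up to 2 degrees.
- stand: low slotted wooden stand, fixed, 56x146x52 mm; its slot (5 mm wide, along y) holds the lower 44 mm of the scraper's blade, the edge resting 8 mm above the worktop. Origin: centre of the underside. Lift the scraper straight up by over 50 mm to clear it.
- tray: aluminium crumb tray, fixed, 127 mm (x) by 160 mm (y), walls 32 mm high on three sides, open on its -x side, where a thin lip ramps from the worktop (x = -67 mm) to the 2 mm thick floor (x = -52 mm). Inside 152 mm wide; back wall's inner face at x = +56 mm. Origin: underside, 60 mm before the back; its x axis points in through the open side, roughly away from the robot.
- rusk_1: piece of rusk, a chunky 24x20x18 mm block, brown top, 15 g, loose on the worktop before the tray's open side (100 to 165 mm from the tray's origin along its -x, within 35 mm of its middle line), any yaw. Origin: centre of its underside.
- rusk_2: piece of rusk, a chunky 24x20x18 mm block, brown top, 15 g, loose on the worktop before the tray's open side (100 to 165 mm from the tray's origin along its -x, within 35 mm of its middle line), any yaw. Origin: centre of its underside.
- rusk_3: piece of rusk, a chunky 24x20x18 mm block, brown top, 15 g, loose on the worktop before the tray's open side (100 to 165 mm from the tray's origin along its -x, within 35 mm of its middle line), any yaw. Origin: centre of its underside.
- rusk_4: piece of rusk, a chunky 24x20x18 mm block, brown top, 15 g, loose on the worktop before the tray's open side (100 to 165 mm from the tray's origin along its -x, within 35 mm of its middle line), any yaw. Origin: centre of its underside.
- drier: blade drier, fixed: grey base 170 mm (x) by 80 mm (y) carrying two upright steel plates, 44 mm wide (y), with a narrow gap for the blade between them, entered from above; 115 mm tall. Origin: centre of the underside. The gap runs along y at x = 0 (within 2 mm); the wide blade sticks out at both ends. Both plates ride on a sled that gives along x by up to 10 mm at 0.12 N/mm.
- gap (a point): middle of the top of the drier's narrow gap, 105 mm above its underside (axes as the drier's). Above it outturned lips form a mouth 27 mm wide (x). Here the gap is 7 to 10 mm wide, closing by 1 mm per 10 mm of depth down to 75 mm below. Its setting varies: the blade's edge first touches both plates 45 to 67 mm below this point. The sled's floor is 83 mm below; keep off it.
- plate_far: the drier's plate on its +x side, firm on the sled. Origin: the drier's, moved with the sled. Snug means that it presses on the blade with 1.5 to 7 N.
- plate_near: the drier's plate on its -x side, sprung on the sled along x (6 N/mm). Origin: the drier's, moved with sled and spring. Snug means that it presses on the blade with 1.5 to 7 N, growing by about 0.5 N per mm of depth; the arm then feels the blade pushed up by some 2 to 6 N; 9 N is too deep.
- spice_jar: bystander: green-capped glass spice jar, 46 mm across, 106 mm tall; leave alone. Origin: centre of its underside.
- lemon: bystander: lemon, 79x57x58 mm; leave alone. Origin: centre of its underside.
- mug: bystander: mug with a handle, 82x108x92 mm; leave alone. Origin: centre of its underside.
- tin: bystander: small food tin, 57 mm across, 72 mm tall; leave alone. Origin: centre of its underside.
- butter: bystander: foil-wrapped block of butter, 73x102x37 mm; leave alone. Origin: centre of its underside.
Things that resemble listed ones, but are neither listed nor needed, are in the scene too. There is more than one size of the scraper; the one meant has the size given above.

How it is judged:
By the outcome, as a careful person would: the job done as asked, in the order asked, and still so for the second after the job is handed in, while the arm keeps its last pose, push and grip.
It also fails if it takes over 50 s, if anything falls off the work surface, if the arm or the gripper's body presses on something with over 40 N, if the wrist force passes 120 N, or if a joint passes its speed limit or range.

## Working session

There is one attempt and no reset: what is moved stays moved. The work goes in short steps, each a Python script; the robot and the scene stay as the last script left them, time stands still between calls to the robot, and variables do not carry over. Pictures are saved under pics/ and viewed, at most 10 in all, crops included, and the job is handed in when it is done.

```bash
mkdir -p pics; ls; cat > h.py <<'E'
import numpy as np, cv2
from rig import r,status,eyes,order
def cap(n,f=None):
    c=eyes.capture(n)
    if f: cv2.imwrite('pics/'+f,c['color'])
    return c
def ray(c,uv):
    K=np.array(c['camera_matrix']);d=np.array([c['k1'],0,0,0,0],float)
    # r^2 of ideal ray: OpenCV's k1 model
    p=cv2.undistortPointsIter(np.array(uv,float).reshape(-1,1,2),K,d,None,None,(3,50,1e-10)).reshape(-1,2)
    R=cv2.Rodrigues(np.array(c['rvec'],float))[0];t=np.array(c['tvec'],float).ravel()
    return -R.T@t,(R.T@np.c_[p,np.ones(len(p))].T).T
def onz(c,uv,z):
    o,d=ray(c,uv);return o+d*((z-o[2])/d[:,2])[:,None]
def proj(c,P):
    return cv2.projectPoints(np.array(P,float).reshape(-1,1,3),np.array(c['rvec'],float),np.array(c['tvec'],float),np.array(c['camera_matrix']),np.array([c['k1'],0,0,0,0],float))[0].reshape(-1,2)
E
python3 - <<'E'
from h import *
import pickle
a=cap('top','top0.png');b=cap('side','side0.png')
pickle.dump((a,b),open('c0.pkl','wb'))
for c in(a,b):print(ray(c,[[256,192]]),c['k1'])
print(status.get_obs())
E
```

```text
pics
(array([ 0.30143709, -0.02186118,  1.35997755]), array([[ 0.19101417, -0.0141958 , -0.98211594]])) 0.04275331302784807
(array([ 0.20228589, -1.00937804,  0.56589035]), array([[ 0.28528292,  0.87547817, -0.39022841]])) -0.03813389030209577
{'t': 0.1, 'joint_pos': array([1.11829277e+00, 1.04642119e-01, 9.66070655e-02, 1.56389164e+00,
       5.03596776e-07, 1.35308964e+00]), 'dq': array([ 0.00061604,  0.0002246 ,  0.00164975,  0.00197084, -0.00030993,
        0.00076872]), 'joint_torque': array([ 7.19025717e-03, -5.58209038e+01,  5.04717922e+01,  1.33290412e-02,
       -1.91074460e-04, -5.60144784e-07]), 'ee_pos': array([0.13946021, 0.58328831, 0.23063163]), 'ee_rot': array([ 1.17128927e-01,  9.93116557e-01, -5.33661680e-04, -1.86108428e-04]), 'wrist_force': array([ 0.236093  ,  0.71362495, -0.32131727]), 'moment': array([-0.01045633,  0.02973089,  0.01160218]), 'grip_force': 0.0, 'opening': 0.08525405366631272}
```

View pics/top0.png

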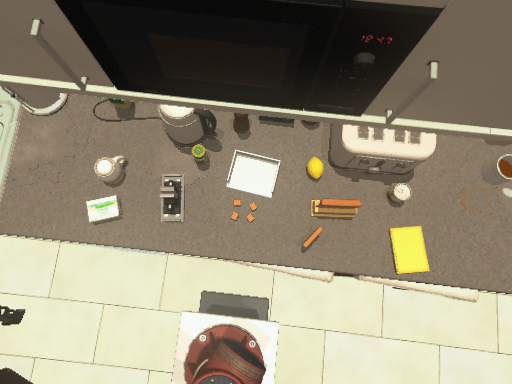

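View pics/side0.png

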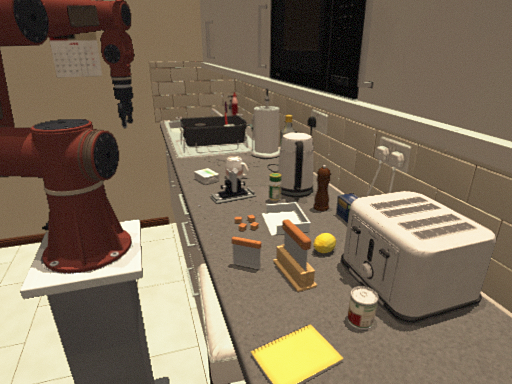

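The top view shows the tray around (254,174), the rusks near (237,203), (253,206), (235,216) and (250,218), and the drier at (172,197). The stand with the scraper is at (335,208), and a decoy scraper is at (313,238). Next I'll zoom in and measure.

```bash
python3 - <<'E'
from h import *
import pickle
a,b=pickle.load(open('c0.pkl','rb'))
t=a['color'];s=b['color']
A=cv2.resize(t[145:235,150:285],None,fx=5.9,fy=5.9,interpolation=cv2.INTER_CUBIC)[:300]
A=cv2.resize(t[165:255,150:375],None,fx=3.5,fy=3.5,interpolation=cv2.INTER_CUBIC)
A=cv2.resize(t[145:255,150:375],None,fx=3.5,fy=3.5,interpolation=cv2.INTER_CUBIC)
cv2.imwrite('pics/topz.png',A)
B=cv2.resize(s[150:300,195:345],None,fx=4,fy=4,interpolation=cv2.INTER_CUBIC)
cv2.imwrite('pics/sidez.png',B)
hsv=cv2.cvtColor(t,cv2.COLOR_BGR2HSV)
m=cv2.inRange(hsv,(4,120,110),(20,255,255))
n,l,st,ce=cv2.connectedComponentsWithStats(m)
for i in range(1,n):
    if st[i,4]>8:
        z=.018
        print('or',st[i],ce[i].round(1),onz(a,ce[i:i+1],.018).round(4),onz(a,ce[i:i+1],.136).round(4))
m=cv2.inRange(hsv,(0,0,150),(180,70,255));m[:148]=0;m[198:]=0;m[:,:222]=0;m[:,284:]=0
c=max(cv2.findContours(m,0,2)[0],key=cv2.contourArea)
rc=cv2.minAreaRect(c);print('tray',rc,onz(a,cv2.boxPoints(rc),.03).round(4).tolist(),onz(a,[rc[0]],.03))
E
```

```text
or [499 159  13  19 175] [505.4 167.9] [[ 0.7431 -0.8742  0.018 ]] [[ 0.7042 -0.7993  0.136 ]]
or [311 199  51  19 698] [335.3 207.4] [[ 0.5405 -0.3129  0.018 ]] [[ 0.5195 -0.2873  0.136 ]]
or [234 200   7   6  39] [236.8 202.3] [[0.5196 0.0194 0.018 ]] [[0.5005 0.0158 0.136 ]]
or [249 202   8   9  40] [252.6 205.9] [[ 0.5135 -0.0351  0.018 ]] [[ 0.4948 -0.0339  0.136 ]]
or [231 212   8   8  42] [234.2 215.6] [[0.4736 0.023  0.018 ]] [[0.4584 0.019  0.136 ]]
or [246 213   9   9  42] [249.9 217.4] [[ 0.4738 -0.0302  0.018 ]] [[ 0.4586 -0.0295  0.136 ]]
or [303 227  20  21 128] [312.4 236.8] [[ 0.4332 -0.2438  0.018 ]] [[ 0.4216 -0.2243  0.136 ]]
or [186 326  77  58 912] [218.3 344.6] [[0.0643 0.0241 0.018 ]] [[0.0852 0.0201 0.136 ]]
or [223 343  39  28  86] [242.3 358.6] [[ 0.0324 -0.0553  0.018 ]] [[ 0.0561 -0.0523  0.136 ]]
or [215 352  43  31 143] [234.5 368.6] [[ 0.0015 -0.0347  0.018 ]] [[ 0.0278 -0.0336  0.136 ]]
or [194 356  47  28 320] [217. 371.] [[-0.0114  0.0185  0.018 ]] [[0.0161 0.0149 0.136 ]]
or [239 378  11   6  22] [243.9 381.2] [[-0.0306 -0.0676  0.018 ]] [[-0.0014 -0.0636  0.136 ]]
tray ((253.60491943359375, 173.05410766601562), (50.67495346069336, 41.16981887817383), 13.240518569946289) [[0.5639, 0.0675, 0.03], [0.7079, 0.0526, 0.03], [0.6861, -0.1207, 0.03], [0.5434, -0.1023, 0.03]] [[ 0.6245748  -0.02589537  0.03      ]]
```

View pics/topz.png

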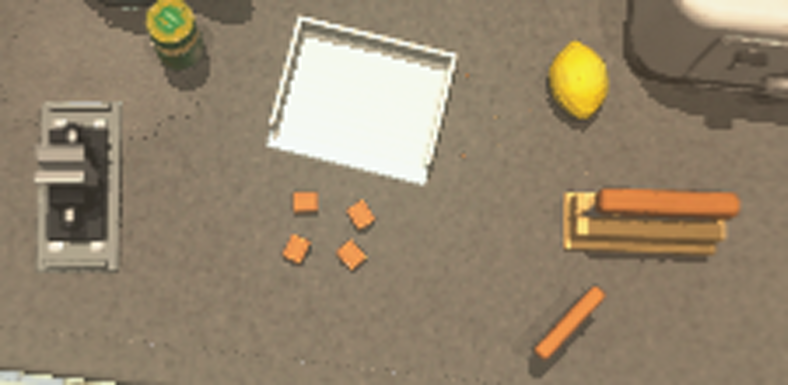

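View pics/sidez.png

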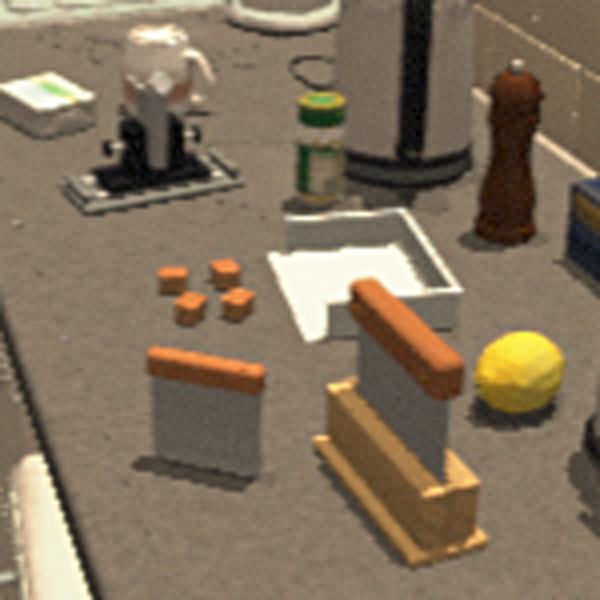

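```bash
python3 - <<'E'
from h import *
import pickle
a,b=pickle.load(open('c0.pkl','rb'))
t=a['color']
z=lambda P:[(x/3.5+150-.36,y/3.5+145-.36) for x,y in P]
F=onz(a,z([(268,147),(425,184)]),0.0);B=onz(a,z([(300,17),(455,55)]),.032)
print('front',F.round(4).tolist(),'w',np.linalg.norm(F[1]-F[0]));print('back',B.round(4).tolist(),np.linalg.norm(B[1]-B[0]))
print('depth',np.linalg.norm((F.mean(0)-B.mean(0))[:2]), 'yaw from sides',np.degrees(np.arctan2(*(B.mean(0)-F.mean(0))[[1,0]])), 'front norm',np.degrees(np.arctan2(-(F[1]-F[0])[0]*-1,-(F[1]-F[0])[1])),(B[1]-B[0]))
D=onz(a,z([(42,102),(120,102),(118,268),(38,268)]),.01);print('drier base',D.round(4).tolist(),D.mean(0))
G=onz(a,z([(36,166),(88,166)]),.112);print('gap',G.round(4).tolist())
hsv=cv2.cvtColor(t,cv2.COLOR_BGR2HSV)
print(hsv[207:218,[330]].reshape(-1,3).tolist(), hsv[198:212,345].tolist())
m=cv2.inRange(hsv,(4,175,110),(13,255,255));m[:195]=0;m[225:]=0;m[:,:300]=0;m[:,370:]=0
c=max(cv2.findContours(m,0,2)[0],key=cv2.contourArea);rc=cv2.minAreaRect(c)
print(rc,onz(a,[rc[0]],.136),onz(a,cv2.boxPoints(rc),.136).round(4).tolist())
E
```

```text
front [[0.5729, 0.063, 0.0], [0.5537, -0.095, 0.0]] w 0.1591672630592574
back [[0.6998, 0.0457, 0.032], [0.6788, -0.1097, 0.032]] 0.15676575709085452
depth 0.12701366637147798 yaw from sides -7.21933729847939 front norm -6.9122977711924545 [-0.02099387 -0.15535366  0.        ]
drier base [[0.5903, 0.2891, 0.01], [0.5991, 0.2129, 0.01], [0.4363, 0.1911, 0.01], [0.4276, 0.2674, 0.01]] [0.51332893 0.24014196 0.01      ]
gap [[0.5091, 0.2618, 0.112], [0.5145, 0.2153, 0.112]]
[[16, 113, 104], [16, 140, 167], [16, 140, 178], [17, 143, 177], [17, 142, 179], [16, 135, 140], [16, 129, 109], [16, 137, 156], [17, 142, 174], [17, 139, 158], [16, 88, 102]] [[15, 72, 142], [14, 118, 145], [12, 174, 208], [13, 180, 222], [12, 176, 222], [13, 175, 221], [13, 178, 218], [13, 174, 189], [13, 153, 107], [15, 90, 91], [16, 134, 122], [16, 140, 155], [16, 143, 173], [17, 141, 175]]
((341.48480224609375, 202.28868103027344), (37.159095764160156, 4.835412502288818), 3.012787342071533) [[ 0.53766836 -0.30510867  0.136     ]] [[0.5265, -0.2483, 0.136], [0.5417, -0.248, 0.136], [0.5488, -0.3619, 0.136], [0.5336, -0.3619, 0.136]]
```

```bash
cat >> h.py <<'E'
def Q(psi,flip=False):
    f=np.radians((psi+90+(180 if flip else 0))/2);return [float(np.cos(f)),float(np.sin(f)),0.,0.]
E
python3 - <<'E'
from h import *
for fl in (0,1):
  for p,psi in (([.535,-.305,.26],3.6),([.42,0,.1],-7),([.65,-.02,.1],-7),([.512,.2386,.2],7)):
    q=r.solve_ik(p,Q(psi,fl));print(fl,p,None if q is None else np.round(q,2))
E
```

```text
0 [0.535, -0.305, 0.26] [-0.73  0.16  0.21  1.62  0.    0.78]
0 [0.42, 0, 0.1] [-0.31 -0.46 -0.65  1.39  0.    1.38]
0 [0.65, -0.02, 0.1] [-0.23  0.27  0.05  1.34  0.    1.46]
0 [0.512, 0.2386, 0.2] [ 0.2  -0.01 -0.07  1.5   0.    1.65]
1 [0.535, -0.305, 0.26] [-0.73  0.16  0.21  1.62  0.   -2.36]
1 [0.42, 0, 0.1] [-0.31 -0.46 -0.65  1.39  0.   -1.76]
1 [0.65, -0.02, 0.1] [-0.23  0.27  0.05  1.34  0.   -1.68]
1 [0.512, 0.2386, 0.2] [ 0.2  -0.01 -0.07  1.5   0.   -1.49]
```

```bash
python3 - <<'E'
from h import *
import pickle
r.move_pose([.45,.235,.33],Q(7)); d=cap('wrist','wd.png')
r.move_pose([.47,-.305,.33],Q(3.6)); s=cap('wrist','ws.png')
pickle.dump((d,s),open('c1.pkl','wb'))
cv2.imwrite('pics/w2.png',np.hstack([cv2.resize(x['color'],(400,300)) for x in (d,s)]))
for c in (d,s): print(ray(c,[[256,192]]), proj(c,[[.512,.2386,.115],[.5355,-.305,.136]]))
print(status.get_obs()['t'])
E
```

```text
(array([0.43973816, 0.31457115, 0.47213383]), array([[ 0.02438719, -0.3155265 , -0.94872861]])) [[310.41488118 165.56545579]
 [270.77819495 467.84240765]]
(array([ 0.46518503, -0.22478946,  0.47249732]), array([[ 0.00618272, -0.31650995, -0.94869432]])) [[ 364.64888029 -559.15906992]
 [ 315.33128099  169.75558476]]
3.8917
```

View pics/w2.png

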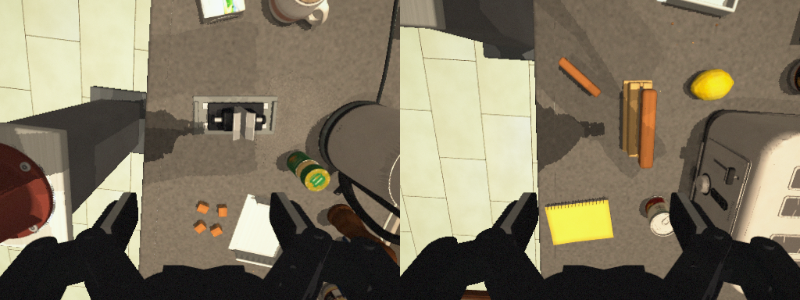

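The wrist views show the drier plates near (311,156) and the scraper handle near (316,164), close to where the top view projects them. I'll refine both with masks.

```bash
python3 - <<'E'
from h import *
import pickle
d,s=pickle.load(open('c1.pkl','rb'))
hsv=cv2.cvtColor(s['color'],cv2.COLOR_BGR2HSV)
m=cv2.inRange(hsv,(0,175,110),(14,255,255));m[:,:290]=0;m[:,345:]=0;m[230:]=0;m[:90]=0
c=max(cv2.findContours(m,0,2)[0],key=cv2.contourArea);rc=cv2.minAreaRect(c)
P=onz(s,cv2.boxPoints(rc),.136)
print(rc,onz(s,[rc[0]],.136),P.round(4).tolist())
A=cv2.resize(s['color'][95:220,285:345],None,fx=4.6,fy=4.6,interpolation=cv2.INTER_CUBIC)
B=cv2.resize(d['color'][115:185,240:360],None,fx=4,fy=4,interpolation=cv2.INTER_CUBIC)
B=cv2.copyMakeBorder(B,0,A.shape[0]-B.shape[0],0,0,0)
cv2.imwrite('pics/wz.png',np.hstack([A,B])); print(A.shape)
E
```

```text
((317.1040954589844, 164.2092742919922), (17.39113426208496, 100.21470642089844), 2.602562189102173) [[ 0.53675726 -0.2982226   0.136     ]] [[0.531, -0.3616, 0.136], [0.5226, -0.2417, 0.136], [0.5419, -0.2413, 0.136], [0.5526, -0.3613, 0.136]]
(575, 276, 3)
```

View pics/wz.png

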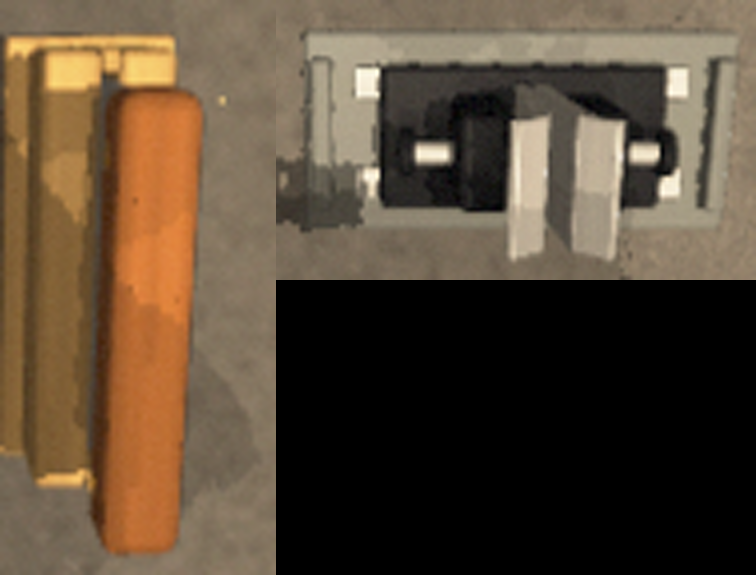

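The zoom shows the handle's top face at about x 317.5 px, and the plates at 310 and 318 px with their gap between them. The top view puts the handle centre at (0.537,-0.302) with yaw about 4.3°. That's consistent enough to grasp.

```bash
python3 - <<'E'
from h import *
q=Q(4.3)
r.set_gripper(.055,80)
r.move_pose([.537,-.302,.18],q)
print(r.servo_line([.537,-.302,.103],.08,until_force=8))
o=status.get_obs();print(o['ee_pos'],o['wrist_force'],o['opening'])
r.set_gripper(0.0,80)
o=status.get_obs();print(o['ee_pos'],o['wrist_force'],o['moment'],o['opening'],o['grip_force'],o['t'])
r.servo_line([.537,-.302,.125],.04)
o=status.get_obs();print(o['wrist_force'],o['moment'])
r.servo_line([.537,-.302,.27],.1)
o=status.get_obs();print(o['ee_pos'],o['wrist_force'],o['moment'],o['opening'],o['t'])
cap('side','g.png')
E
python3 -c "
import cv2;a=cv2.imread('pics/g.png');cv2.imwrite('pics/gz.png',cv2.resize(a[130:330,190:390],None,fx=3,fy=3))"
```

```text
False
[ 0.53734445 -0.30227566  0.10372963] [0.82721365 0.02758132 0.21573533] 0.05521768463978329
[ 0.53740089 -0.30229703  0.10366628] [-0.29873156 -0.63100272  3.65726033] [ 0.02515397 -0.1284737  -0.00492024] 0.020887565532556364 78.9275586605072 6.5167
[ 0.42855427 -0.88734512 -1.94636756] [-0.01222925 -0.03331148 -0.03092066]
[ 0.53680183 -0.30181019  0.26922938] [-0.38981064  0.56320189 -2.21620428] [0.00349959 0.03759935 0.02509678] 0.02095199567039816 8.8167
```

View pics/gz.png

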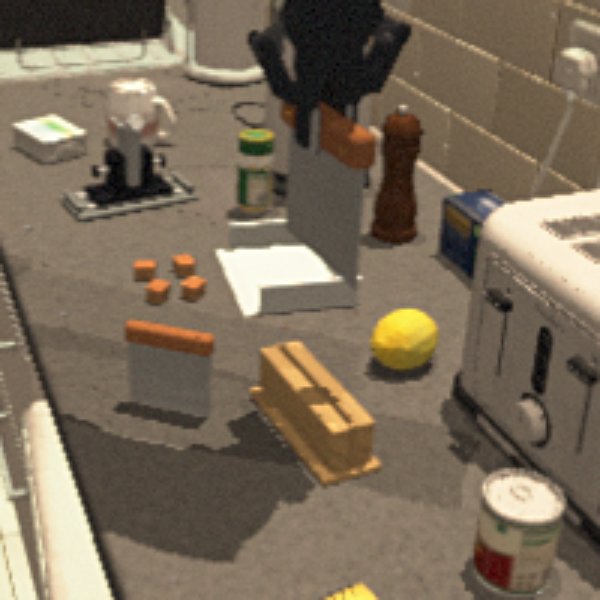

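The scraper is out of the stand and hangs upright, carrying about 2 N; the stand is empty. Next is the sweep.

```bash
python3 - <<'E'
from h import *
import pickle
O=np.array([.6298,-.0242]);a=np.radians(-7);u=np.array([np.cos(a),np.sin(a)]);v=np.array([-u[1],u[0]]);q=Q(-7)
W=lambda x,z:[*(O+u*x+v*.002),z]
r.servo_line(W(-.197,.27),.25,ori=q)
r.servo_line(W(-.197,.115),.15)
hit=r.servo_line(W(-.197,.090),.015,until_force=3)
o=status.get_obs();z0=o['ee_pos'][2];print(hit,o['ee_pos'],o['wrist_force'])
r.servo_line(W(-.197,z0+.002),.03)
c=cap('top','sw0.png')
r.servo_line(W(-.085,z0+.002),.08);print(status.get_obs()['ee_pos'])
r.servo_line(W(-.055,z0+.0055),.07)
r.servo_line(W(-.015,z0+.0055),.06)
o=status.get_obs();print(o['ee_pos'],o['wrist_force'])
r.servo_line(W(-.022,z0+.006),.04)
r.servo_line(W(-.022,.25),.15)
print(status.get_obs()['t'])
r.servo_line([.45,.10,.25],.2)
t=cap('top','sw1.png');w=cap('wrist')
cv2.imwrite('pics/sw.png',np.hstack([cv2.resize(t['color'][145:245,150:300],(600,400),interpolation=2),]))
pickle.dump((c,t,w),open('c2.pkl','wb'))
print(status.get_obs()['t'],z0)
hsv=cv2.cvtColor(t['color'],cv2.COLOR_BGR2HSV);m=cv2.inRange(hsv,(4,120,110),(20,255,255));m[:140]=0
n,l,st,ce=cv2.connectedComponentsWithStats(m)
for i in range(1,n):
    if st[i,4]>8 and 220<ce[i][0]<300: 
        p=onz(t,ce[i:i+1],.02)[0,:2]-O;print(st[i],p@u,p@v)
E
```

```text
True [0.43449787 0.00184765 0.09559536] [0.66512429 0.85194539 4.02479709]
[ 0.54553747 -0.01181235  0.09767763]
[ 0.6149649  -0.02032164  0.10102433] [-0.35561471 -0.50774655 -2.07427291]
17.3833
18.625 0.09559536051320636
[242 162   9  12  72] 0.010378038832792619 0.028753968373664736
[255 169  14   9  69] 0.0038298005418965562 -0.028549448118299653
[229 326  35  43 464] -0.5504395365699889 -0.11366588350378949
[207 371  34  13 115] -0.647995900104961 -0.061491837432978314
[244 377  10   7  62] -0.6430528153283122 -0.13679821628811673
[256 379   2   5   9] -0.6407429056673514 -0.161220764468735
```

View pics/sw.png

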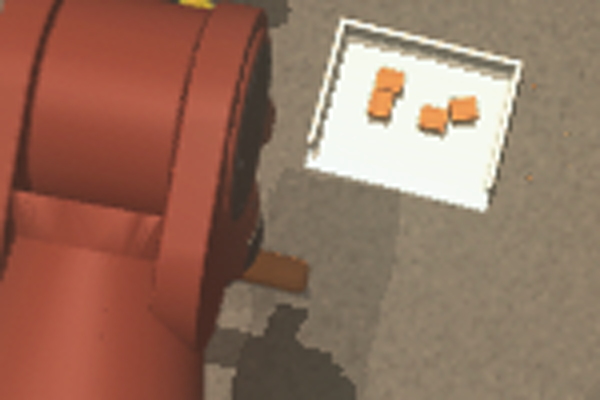

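All four rusks show inside the tray, at zoomed (389,82), (380,104), (433,120) and (463,109). Next I'll compute the gap.

```bash
python3 - <<'E'
from h import *
import pickle
d,s=pickle.load(open('c1.pkl','rb'));a,b=pickle.load(open('c0.pkl','rb'));c,t,w=pickle.load(open('c2.pkl','rb'))
z=lambda P:[((x-276)/4+240-.4,y/4+115-.4) for x,y in P]
L=onz(d,z([(515,120),(510,258),(625,122),(615,260)]),.115);print(L.round(4).tolist(),L.mean(0))
I=onz(d,z([(547,120),(547,255),(577,120),(573,250)]),.105);print(I.round(4).tolist(),I.mean(0))
print('base',onz(d,z([(307,33),(737,35),(720,228),(282,228)]),.01).round(4).tolist())
# handle y offset: handle in w
p=status.get_obs()['ee_pos'];print(p,proj(w,[p,p+[0,0,.02]]))
cv2.imwrite('pics/w3.png',np.hstack([cv2.resize(w['color'],(400,300)),cv2.resize(c['color'][150:300,150:350],(400,300),interpolation=2)]))
E
```

```text
[[0.494, 0.2627, 0.115], [0.4996, 0.2194, 0.115], [0.5274, 0.2662, 0.115], [0.5327, 0.2229, 0.115]] [0.51343865 0.24280762 0.115     ]
[[0.5055, 0.2625, 0.105], [0.5131, 0.2192, 0.105], [0.5148, 0.2636, 0.105], [0.5211, 0.2219, 0.105]] [0.51362569 0.24182403 0.105     ]
base [[0.425, 0.2706, 0.01], [0.5896, 0.2905, 0.01], [0.5998, 0.2145, 0.01], [0.4235, 0.1925, 0.01]]
[0.45052158 0.09944654 0.24975132] [[260.22720279 247.89350222]
 [260.14578872 268.55710311]]
```

View pics/w3.png

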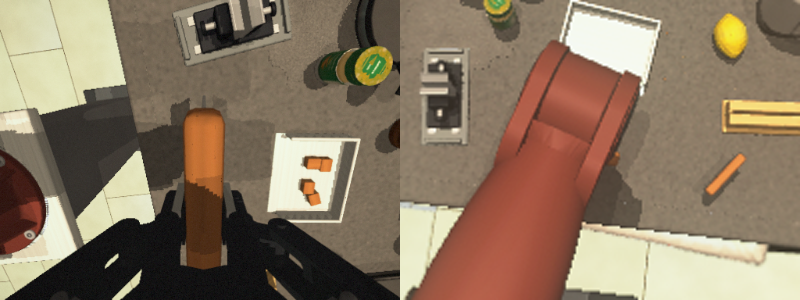

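The scraper is gripped upright near its middle and the four rusks stay in the tray. Two views put the gap at (0.513,0.241) with yaw about 7°.

```bash
cat >> h.py <<'E'
def F(n=6):
    v=[]
    for _ in range(n): r.wait(.03); v.append(status.get_obs()['wrist_force'])
    return np.mean(v,0)
E
python3 - <<'E'
from h import *
import json
X,Y=.5132,.2408;E=.0956
r.servo_line([X,Y,.245],.2,ori=Q(7.1))
f0=F();json.dump(f0.tolist(),open('f0.json','w'));print(f0,status.get_obs()['t'])
print(r.servo_line([X,Y,E+.065],.06,until_force=4))
for k in range(1,14):
    z=E+.065-.002*k
    r.servo_line([X,Y,z],.02)
    f=F(4)-f0;o=status.get_obs();print(round((.105-o['ee_pos'][2]+E)*1000,1),f.round(2),(o['ee_pos'][:2]-[X,Y]).round(4),round(o['t'],2))
    if f[2]>2.2 or o['t']>36: break
E
```

```text
[ 0.10197556 -0.04912564 -2.33061758] 19.75
False
41.9 [-0.25 -0.16  0.45] [ 0. -0.] 21.69
44.0 [-0.12 -0.25  0.03] [-0.  0.] 22.07
46.0 [ 0.23  0.22 -0.18] [-0. -0.] 22.46
48.0 [-0.21  0.29  0.27] [-0. -0.] 22.84
50.0 [-0.49 -0.04 -0.08] [ 0. -0.] 23.23
52.0 [-0.22  0.25  0.77] [-0.  0.] 23.61
54.0 [-0.12  0.    0.02] [-0.  0.] 23.99
56.0 [ 0.05 -0.48  0.15] [-0.  0.] 24.38
58.0 [-0.27  0.29  0.44] [-0.  0.] 24.76
60.0 [-0.27  0.21  0.13] [ 0. -0.] 25.14
62.0 [0.32 0.4  0.11] [-0. -0.] 25.52
64.2 [ 0.2   0.26 -0.75] [-0.0001 -0.    ] 25.91
66.0 [-0.2   0.29  0.48] [-0.  0.] 26.29
```

```bash
python3 - <<'E'
from h import *
import json
X,Y=.5132,.2408;E=.0956;f0=np.array(json.load(open('f0.json')))
for d in range(67,78):
    r.servo_line([X,Y,E+.105-d/1000],.02)
    f=F(14)-f0;o=status.get_obs();print(round((.105-o['ee_pos'][2]+E)*1000,1),f.round(2),round(o['t'],2))
    if f[2]>3.2 or o['t']>38: break
cap('side','dr.png')
E
python3 -c "
import cv2;a=cv2.imread('pics/dr.png');cv2.imwrite('pics/drz.png',cv2.resize(a[90:240,170:320],None,fx=4,fy=4))"
```

```text
66.9 [-0.22  0.24  2.61] 27.01
68.0 [-0.32 -0.08  3.14] 27.73
69.0 [-0.04  0.13  3.79] 28.44
```

View pics/drz.png

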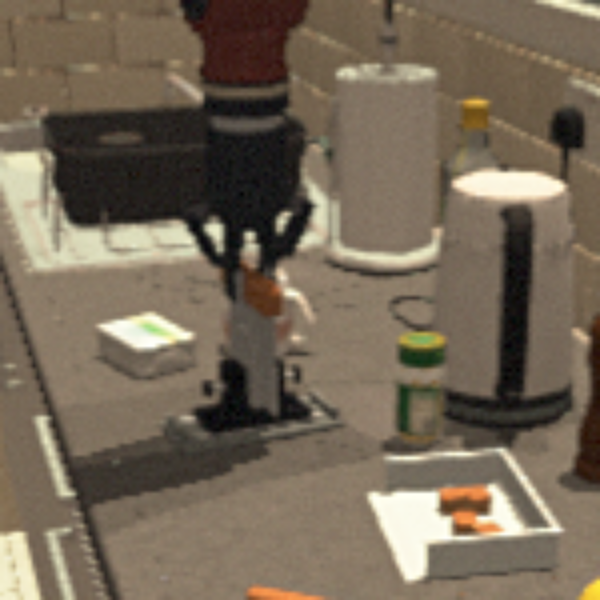

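The blade stands upright between the plates 69 mm down, with a steady 3.8 N upward push in the middle of the snug range, and the rusks are still in the tray. I'll check that it holds, then hand in.

```bash
python3 - <<'E'
from h import *
import json
f=F(12)-np.array(json.load(open('f0.json')));o=status.get_obs();print(f,o['opening'],o['t'])
if 2.7<f[2]<5.2: print(order.close_job())
E
```

```text
[-0.16644909  0.15276257  4.1192628 ] 0.021330980445895778 28.8917
the job is handed in; nothing more can be done
None
```

I swept all four rusks into the tray, and the scraper is held upright in the drier 69 mm down with about 4 N of upward push; I handed the job in at 28.9 s.

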